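# Clamp the brass specimen in the cam fixture

### The job

Stand the brass specimen upright in the open nest of the cam clamp and let go of it; then turn the crank gently anticlockwise (seen from above) until the jaw's roller rests in the cam's flat dwell, and let go of the crank so that the jaw stays fully closed on the specimen by itself. Never let the jaw snap back or drop off the far end of the dwell, do not force the handle out of its place along the crank arm, and leave the white spare specimen, the amber bottle and the yellow meter where they are.

Things in the scene. Friction and masses are not known exactly. Their poses are not given: they have to be found in the camera images.
- specimen_center (a point): Centre (half-way up) of the loose brass specimen, an upright cylinder 30 mm in diameter and 50 mm tall, about 0.3 kg, standing on the bench.
- nest (a point): Middle of the open nest, on top of its steel bed, 20 mm above the bench, in the fixed cam fixture. z up; +y is the way the jaw closes; so it also gives the fixture's yaw. A specimen may stand within about 4 mm of it. Ribs 4 mm high stand 19 to 25 mm to either side in x: close the fingers along x, tips 6 mm or more above the bed. The closing jaw pushes the specimen the last millimetres home.
- anvil_face (a point): Middle of the top edge of the blue anvil's face, 19 mm from the nest on +y and 32 mm above the bed; the anvil is 40 mm wide. Opposite it, about 20 mm from the nest on -y, stands the open jaw's rubber pad, 22 mm wide, its top 29 mm above the bed.
- crank_axis (a point): Point on the vertical axis of the camshaft and crank, at the height of the middle of the crank handle (94 mm above the bench). Same axes as the nest, 125 mm from it on -y. The fixture (aluminium base 120 x 290 mm, 12 mm thick) is fixed to the bench.
- crank_grip (a point): Centre of the upright red handle, a free-spinning sleeve 20 mm in diameter, 44 mm tall, 65 mm from crank_axis and at its height, on a flat arm. Keep fingertips no lower than 20 mm below it. The hand need not turn. Its foot is held in a slot by friction: over 12 N along the arm shifts it in or out. It swings 110 to 220 degrees, by the side away from the nest. Its own axes mean nothing.
- cam_top (a point): Centre of the top of the cam, a brass disc below the crank (42 mm above the bench), its dwell painted red on top. The crank is clamped to the camshaft at a setting that differs each time by up to 40 degrees either way, so the handle's angle does not tell where the dwell begins. Let go on the rise and a spring drives the crank back fast; in the dwell it stays.
- jaw (a joint): Travel of the jaw and its roller (the follower) in m: within 0.0005 of 0 at the start, 0.012 in the dwell. Turning anticlockwise: 0 to 80 degrees free, some 70 degrees of steep rise to 0.010 (5 to 9 N along the circle at the handle), 35 degrees of slow rise to 0.012 (3 to 5 N), 32 degrees of dwell (about 1 N or less), then a steep fall to below 0. Clockwise from the start it also falls below 0.
- spare_center (a point): Centre of the white plastic spare specimen, same size as the brass one; leave it alone.
- bottle: Amber glass bottle, 60 mm in diameter, 120 mm tall; origin in the middle of its underside; leave it alone.
- meter: Yellow hand multimeter lying flat, 85 x 175 x 34 mm; origin in the middle of its underside; leave it alone.
Mind the look-alikes: they are no part of the job. Of the things that look like the part that bears specimen_center, the largest one is meant.

How it is judged:
On the way, in this order (a step that is already met when the one before it is completed fails the run):
1. the brass specimen stands released in the nest while the jaw is still open (horizontal distance between specimen_center and nest below 0.008 m and z of specimen_center in the frame of nest between 0.022 and 0.028 m and angle between specimen_center's own z axis and vertical below 0.1 rad and contact force between specimen and the fingers below 0.1 N and value of joint jaw below 0.003 m), for 0.2 s.
2. the jaw has been cranked fully closed (value of joint jaw above 0.0112 m), for 0.2 s.
At the end, for the whole second after the job is handed in: The jaw stays fully closed by itself with its roller in the dwell (jaw travel above 11.2 of 12 mm, at rest), pressing with more than 3 N on the brass specimen, which stands upright (within 0.1 rad) on the bed of the nest, within 8 mm of its middle (value of joint jaw above 0.0112 m and velocity of joint jaw between -0.002 and 0.002 m/s and horizontal distance between specimen_center and nest below 0.008 m and z of specimen_center in the frame of nest between 0.022 and 0.028 m and angle between specimen_center's own z axis and vertical below 0.1 rad and contact force between specimen and jaw above 3 N); the robot touches nothing.
It fails at once if the jaw snaps back or falls off the cam (closing jaw moving open faster than 30 mm/s) (velocity of joint jaw below -0.03 m/s).
It fails at once if the cam is turned past the dwell or backwards, so that the roller drops below its starting level (jaw travel below -3 mm) (value of joint jaw below -0.003 m).
It fails at once if the handle is forced out of its place along the crank arm (more than 5 mm nearer to or farther from the axis than 65 mm) (horizontal distance between crank_grip and crank_axis above 0.07 m or horizontal distance between crank_grip and crank_axis below 0.06 m).
It fails at once if a bystander is moved more than 20 mm (distance of any of spare_center, bottle, meter from where it was at the start of the episode above 0.02 m).
It also fails if it takes over 72 s, if anything falls off the work surface, if the arm or the gripper's body presses on something with over 40 N, if the wrist force passes 120 N, or if a joint passes its speed limit or range.

### The arm

A 6-joint arm with a two-finger parallel gripper is mounted at the origin on the work surface. World frame = base frame: x ahead of the robot, y to its left, z up, the work surface at z = 0. Lengths are in m, angles in rad, forces in N, time in s.
With the tool pointing down it reaches from about 0.3 to 0.825 m from the base axis. Payload 5.4 kg.
Tool frame: the origin (TCP) lies at the very end of the fingers, on their centre line; the grasp point (between the pads) lies 19 mm behind it; z points along the fingers, y is the line along which they close (so a half turn about z gives the same grasp; the last joint's range is limited). The gripper opens to 92 mm and grips with 3 to 60 N. Pads are 20 mm wide; open, the fingers measure 128 mm over their backs; the gripper's body (75 mm by 189 mm) begins 69 mm behind the grasp point.
Start: joints at [0.99, 0.158, 1.597, -0, 1.386, -0.21], TCP at [0.208, 0.536, 0.215] pointing down, gripper open.
Joint ranges: [-2.91, 2.91], [-0.94, 2.29], [0.18, 2.7], [-1.29, 4.43], [0.17, 2.64], [-3, 3]. Speed limits (rad/s): [2.57, 2.57, 3.14, 3.14, 3.14, 3.14].

### API

Orientations are given as a 3x3 rotation matrix whose columns are the frame's x, y, z axes.
In Python, from cell import sensors, eyes, ticket gives the robot as it stands.
- The arm moves only by the tool play_rows, never from a script. Its argument "deltas" is a list of rows, each an object with "rot": the turn, a rotation vector about the tool's x, y, z in degrees, a list of three; "translation": the shift along the tool's x, y, z in cm, a list of three; "claw": the closure in counts, from 0 (fully open) to 255 (shut). In form: [{"rot": [ax, ay, az], "translation": [dx, dy, dz], "claw": claw}, ...]. A call has 1 to 20 rows; each row shifts and turns the commanded pose from where the row before left it, along the tool's axes as they then stand; what a row does not reach is not made up. A row lasts 1/10 s, in which the tool goes at most 50 mm and 8.59 degrees, less where a joint would pass 70% of its speed; a pose out of reach is approached as far as the arm can. A call is refused whole if a number of a shift passes 5 or a number of a turn 8.59, either way. A call with a gripper value outside its range is refused whole. The fingers move at their own pace and stop on an object; "grip_force" is the grip in N (left out, the last holds). Time passes only in rows, so rows that do not move let the fingers close. It gives the time, the measured TCP pose, the force, the opening and the grip force at its end, in the units of the state.
- sensors.get_obs(): the state, without advancing time (a new reading comes with each control period).
- eyes.capture(name): name is "scene" or "top" or "wrist"; returns (picture, depth): 384x512x3 uint8, blue, green, red; 384x512 float32, m along the optical axis (not along the pixel's ray), 0 where there is no reading.
- eyes.camera_model(name): a dict with "fx", "fy", "cx", "cy" (pixels), "k1" (the pictures are not rectified: a ray, as slopes to the right and down, at radius r is drawn at 1 + k1 r^2 times it, then the intrinsics apply), "T" (4x4, takes a point from camera to world coordinates). Camera axes: x right, y down, z forward; pixel columns grow to the right and rows downward; lengths in m; the calibration is good to about 2 mm. A picture is of the moment at which its call begins: read the wrist's pose just before it. camera_model takes no time and is no camera call; for the wrist camera it gives the pose at the moment of the call.
- ticket.close_job(): hands the job in; it is judged then, once.
Trained networks look in the newest picture that a camera, given by its name, has taken for a name from the list of things; names that differ only in an ending like _2 or _b are one class to them, and where a whole thing is asked for, a point or a joint stands for the part that bears it (a point fixed in the world has none). Each returns a list of dicts, best first, with "p" (0 to 1); they miss things now and then, are a little off and sometimes report something else, mostly with a low value. They report only what shows in the picture. A call takes as long as a camera call. They do not tell look-alikes from the thing itself.
- eyes.find_in(label, camera): "centre" ([x, y, z] in m, in world coordinates, good to about 4 mm: the middle of the surface that is visible of it).
- eyes.trace(label, camera): "mask" (384x512 bool, what is visible of it).
The state is a dict: "t": time; "q": joint angles; "dq": joint speeds; "joint_efforts": joint torques, N m; "position": TCP position; "tcp_rot": TCP orientation; "force": force on the tool from outside, world axes, zero at the start; "ft_torque": the same for the moment, N m; "width": finger opening in m; "grip_force": force on a finger pad.
Only numpy, scipy, OpenCV 4.12 (cv2) and the standard library are available. Lean on these libraries where they do the work, as an engineer would, in place of code of your own. Each camera call takes 0.05 s, during which the arm holds its last target. There are 200 camera calls.

## Working session

There is one attempt and no reset: what is moved stays moved. The work goes in short steps, Python scripts to look and compute and a tool call to move; the robot and the scene stay as the last step left them, time stands still between calls to the robot, and variables do not carry over. Pictures are saved under pics/ and viewed, at most 10 in all, crops included, and the job is handed in when it is done.

Besides the shell and the picture viewer there is one more tool, called after "Call:" as name([rows], argument=value, ...), one row to a line, values as JSON. play_rows: Moves the arm, as the interface text tells. Its arguments: {"type":"object","properties":{"deltas":{"type":"array"},"grip_force":{"type":"number"}},"required":["deltas"]}

```bash
ls; mkdir -p pics
cat > h.py <<'E'
import numpy as np, cv2
from cell import sensors, eyes, ticket
def world(cam,uv,depth,M=None):
    m=M or eyes.camera_model(cam); uv=np.atleast_2d(np.array(uv,float))
    x=(uv[:,0]-m["cx"])/m["fx"]; y=(uv[:,1]-m["cy"])/m["fy"]
    a,b=x.copy(),y.copy()
    for _ in range(10):
        s=1+m["k1"]*(a*a+b*b); a,b=x/s,y/s
    d=np.atleast_1d(depth)
    P=np.c_[a*d,b*d,d,np.ones(len(a))]
    return (P@np.array(m["T"]).T)[:,:3]
def cloud(cam,depth,mask=None,M=None):
    ok=depth>0
    if mask is not None: ok&=mask
    v,u=np.nonzero(ok); return world(cam,np.c_[u,v],depth[v,u],M),np.c_[u,v]
E
python3 - <<'E'
from h import *
s=sensors.get_obs(); print(s)
for c in ["top","scene"]:
    p,d=eyes.capture(c); cv2.imwrite(f"pics/{c}0.png",p); np.save(f"{c}0.npy",d)
    for l in ["specimen_center","nest","anvil_face","crank_axis","crank_grip","cam_top","jaw","spare_center","bottle","meter"]:
        print(c,l,[(round(r["p"],2),np.round(r["centre"],3).tolist()) for r in eyes.find_in(l,c)])
E
```

```text
pics
{'t': 0.0, 'q': array([ 9.89864999e-01,  1.59043365e-01,  1.59819814e+00,  1.05823258e-05,
        1.38624265e+00, -2.10099688e-01]), 'dq': array([ 0.00059793,  0.00308851, -0.00201009,  0.00048678, -0.00289192,
        0.00039239]), 'joint_efforts': array([ 3.13272321e-04, -3.85586214e+01, -3.22103405e+01,  7.00090989e-02,
        3.82898154e-02, -1.76136500e-04]), 'position': array([0.20803928, 0.53537305, 0.21363922]), 'tcp_rot': array([[-9.32025370e-01,  3.62391519e-01, -1.04675519e-03],
       [ 3.62392805e-01,  9.32024127e-01, -1.57549213e-03],
       [ 4.04656103e-04, -1.84773518e-03, -9.99998211e-01]]), 'force': array([0.29680937, 1.22681728, 0.05797318]), 'ft_torque': array([-0.0162067 ,  0.02735743, -0.00161497]), 'grip_force': 0.0, 'width': 0.09176497743473609}
top specimen_center [(0.64, [0.567, 0.36, 0.051]), (0.47, [0.568, 0.423, 0.038])]
top nest [(0.81, [0.512, -0.103, 0.01]), (0.16, [0.7, 0.233, 0.084])]
top anvil_face [(0.56, [0.509, -0.102, 0.013])]
top crank_axis [(0.58, [0.51, -0.103, 0.013])]
top crank_grip [(0.47, [0.474, -0.187, 0.117])]
top cam_top [(0.71, [0.51, -0.107, 0.007])]
top jaw [(0.78, [0.512, -0.08, 0.043])]
top spare_center []
top bottle [(0.82, [0.697, 0.232, 0.083])]
top meter [(0.78, [0.76, -0.005, 0.033])]
scene specimen_center [(0.66, [0.546, 0.297, 0.032]), (0.64, [0.578, 0.365, 0.045]), (0.51, [0.576, 0.427, 0.033])]
scene nest [(0.97, [0.528, -0.084, 0.014]), (0.41, [0.454, 0.234, 0.039])]
scene anvil_face [(0.72, [0.528, -0.089, 0.015])]
scene crank_axis [(0.59, [0.529, -0.087, 0.012])]
scene crank_grip [(0.68, [0.477, -0.185, 0.098])]
scene cam_top [(0.83, [0.527, -0.085, 0.008]), (0.55, [0.515, -0.082, 0.045]), (0.54, [0.457, 0.235, 0.038])]
scene jaw [(0.82, [0.516, -0.079, 0.048])]
scene spare_center [(0.58, [0.454, 0.234, 0.038])]
scene bottle [(0.55, [0.72, 0.243, 0.079])]
scene meter [(0.9, [0.77, 0.007, 0.034])]
```

View pics/top0.png

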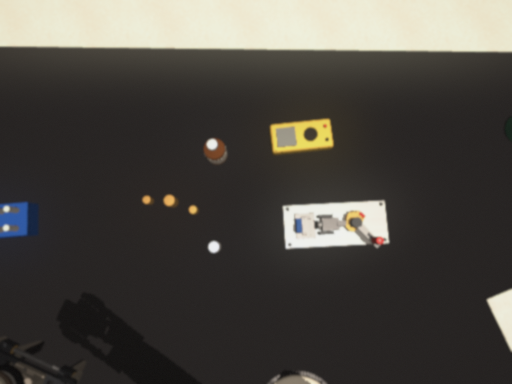

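View pics/scene0.png

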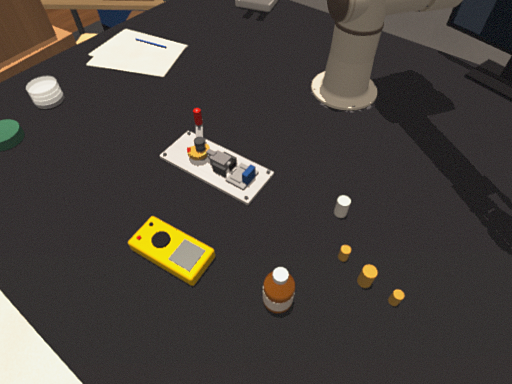

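The top view shows the fixture at about (335,225) with the anvil on the left (+y) and the handle at (378,241). The brass cylinders are at (147,200), (169,200) and (193,210), and the largest is the middle one. The white spare is at (214,247). The scene view agrees, with the largest brass cylinder at (368,276).

Run:
```python
from h import *
for c in ["top","scene"]:
    d=np.load(f"{c}0.npy"); p=cv2.imread(f"pics/{c}0.png")
    P,uv=cloud(c,d); 
    r=np.hypot(P[:,0]-.572,P[:,1]-.363)<.035
    k=r&(P[:,2]>.044)
    print(c,"bench z",np.median(P[np.hypot(P[:,0]-.62,P[:,1]-.3)<.03][:,2]),"spec",k.sum(),np.round(P[k].mean(0),4),P[k].min(0),P[k].max(0))
    # base plate
    bgr=p[uv[:,1],uv[:,0]].astype(int)
    k=(bgr.min(1)>110)&(abs(P[:,0]-.52)<.12)&(abs(P[:,1]+.1)<.22)&(P[:,2]<.03)
    (cx,cy),wh,a=cv2.minAreaRect((P[k][:,:2]*1000).astype(np.float32)); print("plate",cx,cy,wh,a,np.median(P[k][:,2]))
    red=(bgr[:,2]>120)&(bgr[:,1]<60)&(bgr[:,0]<70)&(abs(P[:,0]-.5)<.12)&(abs(P[:,1]+.17)<.1)
    for z0,z1 in((.02,.06),(.06,.09),(.09,.14)):
        kk=red&(P[:,2]>z0)&(P[:,2]<z1)
        if kk.any(): print("red",z0,kk.sum(),P[kk].mean(0))
s=sensors.get_obs(); T=np.array(eyes.camera_model("wrist")["T"]); G=np.eye(4);G[:3,:3]=s["tcp_rot"];G[:3,3]=s["position"]
print(np.round(np.linalg.inv(G)@T,4), eyes.camera_model("wrist")["fx"])
```

```text
top bench z 0.0014161943759234408 spec 94 [0.5682 0.3597 0.0511] [0.55378016 0.3453983  0.04493768] [0.58154847 0.37473723 0.05614268]
plate 510.28436279296875 -106.92465209960938 (134.4781494140625, 297.5700988769531) 3.5424206256866455 0.013206684077377018
red 0.09 2 [ 0.46468585 -0.18671156  0.11150871]
scene bench z 0.001161175286611249 spec 180 [0.571  0.3596 0.0505] [0.55510125 0.34477942 0.04406676] [0.58417489 0.37453755 0.05439031]
plate 509.89276123046875 -110.77119445800781 (133.8841552734375, 302.8599853515625) 3.9324004650115967 0.012671289173059597
red 0.02 7 [ 0.53900417 -0.17203519  0.04287477]
red 0.09 23 [ 0.47196763 -0.19382359  0.11674527]
[[ 0.000e+00 -9.593e-01 -2.823e-01  7.960e-02]
 [ 1.000e+00  2.000e-04 -6.000e-04  6.000e-04]
 [ 6.000e-04 -2.823e-01  9.593e-01 -1.693e-01]
 [ 0.000e+00  0.000e+00  0.000e+00  1.000e+00]] 288.8079377167795
```

Call:
play_rows([
  {"rot":[0,0,8.14],"translation":[0,0,0],"claw":0},
  {"rot":[0,0,8.14],"translation":[0,0,0],"claw":0},
  {"rot":[0,0,8.14],"translation":[0,0,0],"claw":0},
  {"rot":[0,0,8.14],"translation":[0,0,0],"claw":0},
  {"rot":[0,0,8.14],"translation":[0,0,0],"claw":0},
  {"rot":[0,0,8.14],"translation":[0,0,0],"claw":0},
  {"rot":[0,0,8.14],"translation":[0,0,0],"claw":0},
  {"rot":[0,0,8.14],"translation":[0,0,0],"claw":0},
  {"rot":[0,0,0],"translation":[-1.66,2.9,0],"claw":0},
  {"rot":[0,0,0],"translation":[-1.66,2.9,0],"claw":0},
  {"rot":[0,0,0],"translation":[-1.66,2.9,0],"claw":0},
  {"rot":[0,0,0],"translation":[-1.66,2.9,0],"claw":0},
  {"rot":[0,0,0],"translation":[-1.66,2.9,0],"claw":0},
  {"rot":[0,0,0],"translation":[-1.66,2.9,0],"claw":0},
  {"rot":[0,0,0],"translation":[-1.66,2.9,0],"claw":0},
  {"rot":[0,0,0],"translation":[-1.66,2.9,0],"claw":0},
  {"rot":[0,0,0],"translation":[-1.66,2.9,0],"claw":0},
  {"rot":[0,0,0],"translation":[-1.66,2.9,0],"claw":0},
  {"rot":[0,0,0],"translation":[-1.66,2.9,0],"claw":0},
  {"rot":[0,0,0],"translation":[-1.66,2.9,0],"claw":0},
])

```text
t: 3.1
position: [0.5694, 0.3585, 0.2146]
tcp_rot: [[-0.063, 0.998, -0.0], [0.998, 0.063, 0.0], [0.0, -0.0, -1.0]]
force: [-0.4, 0.3, 0.1]
width: 0.0921
grip_force: 0.0
```

Run:
```python
from h import *
s=sensors.get_obs(); print(s["position"],s["tcp_rot"],s["q"],s["t"])
M=eyes.camera_model("wrist")
p,d=eyes.capture("wrist"); cv2.imwrite("pics/w1.png",p)
P,uv=cloud("wrist",d,None,M)
k=(np.hypot(P[:,0]-.569,P[:,1]-.36)<.03)&(P[:,2]>.044)
print(k.sum(),P[k].mean(0),P[k].min(0),P[k].max(0))
c,r=cv2.minEnclosingCircle((P[k][:,:2]*1000).astype(np.float32)); print(c,r)
print([(r["p"],r["centre"]) for r in eyes.find_in("specimen_center","wrist")])
```

```text
[0.56943532 0.3584696  0.21455277] [[-6.33645760e-02  9.97990444e-01 -6.76141270e-05]
 [ 9.97990442e-01  6.33645818e-02  8.67863928e-05]
 [ 9.08963315e-05 -6.19790695e-05 -9.99999994e-01]] [3.82641874e-01 4.09875527e-01 1.29192799e+00 1.06669033e-04
 1.43981946e+00 3.19220883e-01] 3.1
7429 [0.56882197 0.38078138 0.30732699] [0.54421647 0.34794237 0.04426729] [0.59390128 0.38701423 0.33867772]
(569.0303955078125, 373.0456237792969) 25.104814529418945
[(0.77, [0.5693, 0.4276, 0.036]), (0.76, [0.5689, 0.362, 0.0452])]
```

Call:
play_rows([
  {"rot":[0,0,0],"translation":[0.15,0,2.5],"claw":0},
  {"rot":[0,0,0],"translation":[0,0,2.5],"claw":0},
  {"rot":[0,0,0],"translation":[0,0,2.5],"claw":0},
  {"rot":[0,0,0],"translation":[0,0,2.5],"claw":0},
  {"rot":[0,0,0],"translation":[0,0,2.5],"claw":0},
  {"rot":[0,0,0],"translation":[0,0,2.5],"claw":0},
  {"rot":[0,0,0],"translation":[0,0,2.5],"claw":0},
  {"rot":[0,0,0],"translation":[0,0,2.5],"claw":0},
  {"rot":[0,0,0],"translation":[0,0,0],"claw":120},
  {"rot":[0,0,0],"translation":[0,0,0],"claw":200},
  {"rot":[0,0,0],"translation":[0,0,0],"claw":255},
  {"rot":[0,0,0],"translation":[0,0,0],"claw":255},
  {"rot":[0,0,0],"translation":[0,0,0],"claw":255},
  {"rot":[0,0,0],"translation":[0,0,0],"claw":255},
  {"rot":[0,0,0],"translation":[0,0,0],"claw":255},
  {"rot":[0,0,0],"translation":[0,0,0],"claw":255},
], grip_force=25)

```text
t: 4.8
position: [0.5682, 0.3606, 0.0147]
tcp_rot: [[-0.063, 0.998, -0.0], [0.998, 0.063, -0.0], [-0.0, -0.0, -1.0]]
force: [-1.5, -0.2, 1.5]
width: 0.0299
grip_force: 2.0
```

Call:
play_rows([
  {"rot":[0,0,0],"translation":[0,0,-2.0],"claw":255},
  {"rot":[0,0,0],"translation":[0,0,-4.3],"claw":255},
  {"rot":[0,0,0],"translation":[0,0,-4.3],"claw":255},
  {"rot":[0,0,0],"translation":[0,0,-4.3],"claw":255},
  {"rot":[0,0,0],"translation":[-3,-0.5,-4.3],"claw":255},
  {"rot":[0,0,0],"translation":[-3.5,-0.6,-4.3],"claw":255},
  {"rot":[0,0,0],"translation":[-3.5,-0.6,0],"claw":255},
  {"rot":[0,0,0],"translation":[-3.5,-0.6,0],"claw":255},
  {"rot":[0,0,0],"translation":[-3.5,-0.6,0],"claw":255},
  {"rot":[0,0,0],"translation":[-3.5,-0.6,0],"claw":255},
  {"rot":[0,0,0],"translation":[-3.5,-0.6,0],"claw":255},
  {"rot":[0,0,0],"translation":[-3.5,-0.6,0],"claw":255},
  {"rot":[0,0,0],"translation":[-3.5,-0.6,0],"claw":255},
  {"rot":[0,0,0],"translation":[-3.5,-0.6,0],"claw":255},
  {"rot":[0,0,0],"translation":[-3.5,-0.6,0],"claw":255},
  {"rot":[0,0,0],"translation":[-3.5,-0.6,0],"claw":255},
  {"rot":[0,0,0],"translation":[-3.5,-0.6,0],"claw":255},
  {"rot":[0,0,0],"translation":[-3.5,-0.5,0],"claw":255},
  {"rot":[0,0,0],"translation":[-3.5,-0.5,0],"claw":255},
  {"rot":[0,0,0],"translation":[0,0,0],"claw":255},
])

```text
t: 6.8
position: [0.5138, -0.1623, 0.242]
tcp_rot: [[-0.059, 0.998, -0.002], [0.998, 0.059, -0.001], [-0.001, -0.002, -1.0]]
force: [0.2, 0.5, -3.5]
width: 0.0293
grip_force: 25.0
```

Run:
```python
from h import *
s=sensors.get_obs(); print(s["position"],s["width"],s["grip_force"],s["t"])
M=eyes.camera_model("wrist")
p,d=eyes.capture("wrist"); cv2.imwrite("pics/w2.png",cv2.resize(p,None,fx=1.5,fy=1.5)); np.save("w2.npy",d); np.save("w2M.npy",M,allow_pickle=True); cv2.imwrite("w2raw.png",p)
for l in ["nest","anvil_face","crank_axis","crank_grip","cam_top","jaw"]:
    print(l,[(round(r["p"],2),np.round(r["centre"],3).tolist()) for r in eyes.find_in(l,"wrist")])
```

```text
[ 0.51379883 -0.16227593  0.24197391] 0.029301024615992273 24.998486638069153 6.8
nest []
anvil_face [(0.96, [0.514, -0.085, 0.013])]
crank_axis [(0.56, [0.508, -0.087, 0.011])]
crank_grip [(0.57, [0.473, -0.192, 0.118])]
cam_top [(0.79, [0.514, -0.09, 0.011])]
jaw [(0.89, [0.509, -0.08, 0.043])]
```

View pics/w2.png

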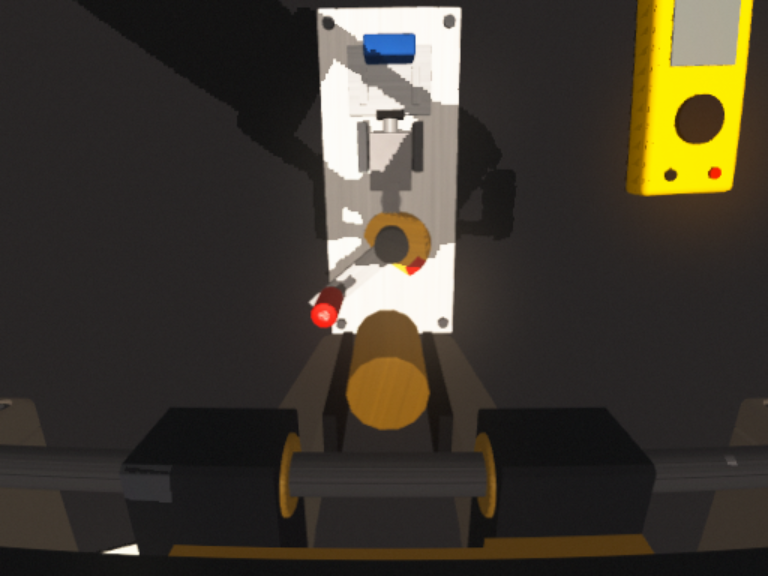

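The wrist view shows the anvil at (389,47), nest (390,85), cam at (397,243), its red dwell at lower right (410,268), and the handle top at (324,314). The plate screws are at (328,22), (449,21), (341,323) and (443,322).

```bash
cat > m.py <<'E'
from h import *
def med(cam,d,uv,M):
    out=[]
    for u,v in uv:
        u0,v0=int(round(u)),int(round(v)); out.append(np.median(d[v0-2:v0+3,u0-2:u0+3]))
    return world(cam,uv,np.array(out),M)
E
python3 - <<'E'
from m import *
d=np.load("w2.npy"); M=np.load("w2M.npy",allow_pickle=True).item(); p=cv2.imread("w2raw.png").astype(int)
uv=np.array([(328,22),(449,21),(341,323),(443,322)])/1.5
S=med("wrist",d,uv,M); print("screws",np.round(S,4), S.mean(0))
l=(S[0]-S[2]);r=(S[1]-S[3]); print("yaw",[np.degrees(np.arctan2(-v[0],v[1])) for v in (l,r)],np.degrees(np.arctan2((S[1]-S[0])[1],(S[1]-S[0])[0])))
P,q=cloud("wrist",d,None,M); c=p[q[:,1],q[:,0]]
def rep(n,k): 
    print(n,k.sum(),np.round(P[k].mean(0),4)); (cx,cy),wh,a=cv2.minAreaRect((P[k][:,:2]*1000).astype(np.float32)); print("   rect",round(cx,1),round(cy,1),np.round(wh,1),round(a,1))
reg=(q[:,1]<225)
rep("anvil top",reg&(c[:,0]>90)&(c[:,2]<80)&(P[:,2]>.047))
rep("handle top",reg&(c[:,2]>120)&(c[:,1]<90)&(P[:,2]>.105))
rep("red",reg&(c[:,2]>120)&(c[:,1]<60)&(P[:,2]<.055)&(P[:,2]>.03))
rep("brass cam",reg&(c[:,2]>c[:,0]+50)&(P[:,2]<.052)&(P[:,2]>.034)&(P[:,0]<.57)&(q[:,0]<320)&(q[:,0]>220))
hub=reg&(abs(q[:,0]-261)<12)&(abs(q[:,1]-163)<12); print("hub z",np.unique(np.round(P[hub][:,2],3),return_counts=True))
zt=P[hub][:,2].max(); rep("hub",reg&(P[:,2]>zt-.006)&(P[:,2]<zt+.004)&(np.hypot(P[:,0]-P[hub][:,0].mean(),P[:,1]-P[hub][:,1].mean())<.025))
k=(q[:,1]<225)&(P[:,2]>.007)&(P[:,2]<.017)&(c.min(1)>60); rep("plate",k)
# bed
k=(q[:,1]<80)&(P[:,2]>.017)&(P[:,2]<.027)&(abs(P[:,0]-.51)<.04);rep("bed",k)
# held specimen bottom
k=(q[:,1]>200)&(c[:,2]>c[:,0]+60)&(abs(q[:,0]-258)<35)&(P[:,2]>.15);rep("held",k); print(P[k].min(0),P[k].max(0))
E
```

```text
screws [[ 0.4542  0.0244  0.0154]
 [ 0.5534  0.0309  0.0153]
 [ 0.4732 -0.2391  0.0155]
 [ 0.5727 -0.2323  0.0152]] [ 0.51337935 -0.10402128  0.0153571 ]
yaw [np.float64(4.125289228419856), np.float64(4.195216438457855)] 3.7886852964025164
anvil top 456 [0.5063 0.0022 0.0512]
   rect 505.4 1.8 [38.7 14.2] 3.4
handle top 181 [ 0.4697 -0.1931  0.1151]
   rect 469.2 -193.4 [18.3 17.9] 55.9
red 105 [ 0.6402 -0.1318  0.0393]
   rect 664.0 -122.0 [282.6  11.4] 21.3
brass cam 840 [ 0.5272 -0.1471  0.0412]
   rect 525.0 -147.6 [43.6 59.4] 51.8
hub z (array([0.04 , 0.041, 0.042, 0.043, 0.047, 0.048, 0.049, 0.06 , 0.061,
       0.062, 0.063, 0.065, 0.066, 0.068, 0.069, 0.07 , 0.071, 0.072,
       0.073]), array([ 12,  33,   7,   7,   3,   1,   2,   1,   1,   2,   2,   5,   2,
         7,  19,  67, 211, 128,  18]))
hub 568 [ 0.5135 -0.1515  0.0707]
   rect 512.4 -151.7 [38.2 27.8] 35.2
plate 11719 [ 0.5138 -0.0922  0.0113]
   rect 512.7 -104.1 [120.5 288.7] 3.7
bed 2137 [ 0.5069 -0.0203  0.0198]
   rect 506.9 -17.9 [69.6 55.1] 4.2
held 3872 [ 0.5139 -0.1547  0.2793]
   rect 514.2 -159.6 [29.2 33.8] 3.1
[ 0.49967535 -0.1765687   0.22899659] [ 0.52928267 -0.1425287   0.35854057]
```

Run:
```python
from m import *
d=np.load("w2.npy"); M=np.load("w2M.npy",allow_pickle=True).item(); p=cv2.imread("w2raw.png").astype(int)
P,q=cloud("wrist",d,None,M); c=p[q[:,1],q[:,0]]
k=(q[:,1]>200)&(q[:,1]<290)&(c[:,2]>c[:,0]+60)&(abs(q[:,0]-258)<32)&(P[:,2]>.15)
print(np.histogram(P[k][:,2],bins=np.arange(.22,.3,.005)))
t=k&(P[:,2]>.268)&(P[:,2]<.287); print("top",t.sum(),cv2.minEnclosingCircle((P[t][:,:2]*1000).astype(np.float32)),P[t].mean(0))
for z in (.235,.245,.255,.265):
    b=k&(abs(P[:,2]-z)<.005); print(z,P[b][:,1].max() if b.any() else 0, np.percentile(P[b][:,1],95),P[b][:,0].mean())
print(sensors.get_obs()["position"],sensors.get_obs()["tcp_rot"])
```

```text
(array([   0,    6,   92,  107,  112,  131,  133,  148,  164,  186,  212,
       2114,    0,    0,    0]), array([0.22 , 0.225, 0.23 , 0.235, 0.24 , 0.245, 0.25 , 0.255, 0.26 ,
       0.265, 0.27 , 0.275, 0.28 , 0.285, 0.29 , 0.295]))
top 2409 ((514.346435546875, -162.23464965820312), 16.412822723388672) [ 0.51420797 -0.159121    0.27595668]
0.235 -0.14608786237027044 -0.14649428298475384 0.5133718020492541
0.245 -0.14602362421383785 -0.14648826304576534 0.5134140433389599
0.255 -0.14605425728107485 -0.14643049627988125 0.5139298481648689
0.265 -0.1459253244287633 -0.14645532783002913 0.5136344833503262
[ 0.51492672 -0.15758105  0.24282283] [[-6.48991498e-02  9.97891784e-01 -2.97004220e-04]
 [ 9.97891774e-01  6.48992412e-02  3.09338830e-04]
 [ 3.27962026e-04 -2.76302241e-04 -9.99999908e-01]]
```

Call:
play_rows([
  {"rot":[0,0,0],"translation":[2.21,0.02,0],"claw":255},
  {"rot":[0,0,0],"translation":[2.21,0.02,0],"claw":255},
  {"rot":[0,0,0],"translation":[2.21,0.02,0],"claw":255},
  {"rot":[0,0,0],"translation":[2.21,0.01,2],"claw":255},
  {"rot":[0,0,0],"translation":[2.21,0.01,2],"claw":255},
  {"rot":[0,0,0],"translation":[2.21,0.01,2],"claw":255},
  {"rot":[0,0,0],"translation":[0,0,2],"claw":255},
  {"rot":[0,0,0],"translation":[0,0,2],"claw":255},
  {"rot":[0,0,0],"translation":[0,0,2],"claw":255},
  {"rot":[0,0,0],"translation":[0,0,0],"claw":255},
  {"rot":[0,0,0],"translation":[0,0,0],"claw":255},
  {"rot":[0,0,0],"translation":[0,0,0],"claw":255},
])

```text
t: 8.35
position: [0.5084, -0.0263, 0.1245]
tcp_rot: [[-0.064, 0.998, 0.003], [0.998, 0.064, -0.001], [-0.001, 0.002, -1.0]]
force: [0.4, -1.2, -2.7]
width: 0.0299
grip_force: 25.0
```

Run:
```python
from h import *
s=sensors.get_obs(); print(s["position"])
p,d=eyes.capture("scene"); M=eyes.camera_model("scene")
cv2.imwrite("pics/s3.png",cv2.resize(p[90:230,130:310],None,fx=4,fy=4,interpolation=cv2.INTER_CUBIC))
```

```text
[ 0.50843321 -0.02630776  0.12450673]
```

View pics/s3.png

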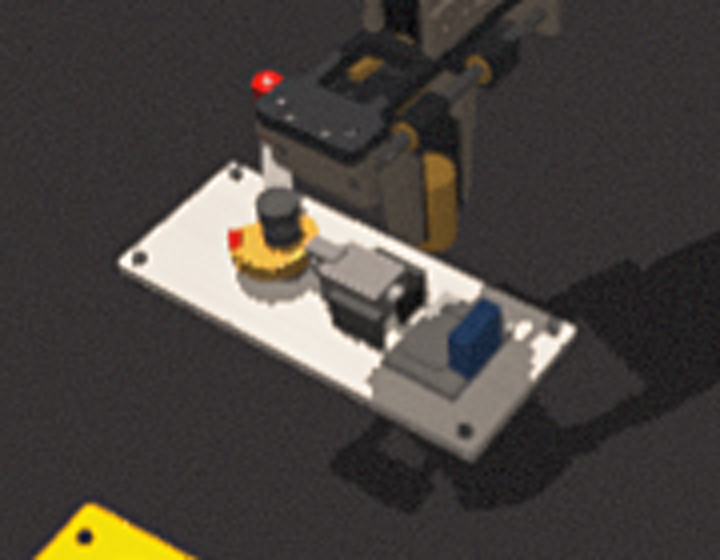

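The scene crop shows the held specimen at (437,200) above and short of the nest area, and the jaw open with the nest (430,350) clear. I'm descending.

Call:
play_rows([
  {"rot":[0,0,0],"translation":[0,0,2],"claw":255},
  {"rot":[0,0,0],"translation":[0,0,2],"claw":255},
  {"rot":[0,0,0],"translation":[0,0,2],"claw":255},
  {"rot":[0,0,0],"translation":[0,0,1],"claw":255},
  {"rot":[0,0,0],"translation":[0,0,0.8],"claw":255},
  {"rot":[0,0,0],"translation":[0,0,0.4],"claw":255},
  {"rot":[0,0,0],"translation":[0,0,0],"claw":255},
  {"rot":[0,0,0],"translation":[0,0,0],"claw":255},
  {"rot":[0,0,0],"translation":[0,0,0],"claw":255},
  {"rot":[0,0,0],"translation":[0,0,0],"claw":255},
])

```text
t: 9.4
position: [0.5078, -0.0264, 0.0415]
tcp_rot: [[-0.063, 0.998, 0.001], [0.998, 0.063, -0.0], [-0.0, 0.001, -1.0]]
force: [-0.0, -0.4, -2.7]
width: 0.0296
grip_force: 25.0
```

Call:
play_rows([
  {"rot":[0,0,0],"translation":[0.1,0,0.3],"claw":255},
  {"rot":[0,0,0],"translation":[0,0,0.2],"claw":255},
  {"rot":[0,0,0],"translation":[0,0,0.1],"claw":255},
  {"rot":[0,0,0],"translation":[0,0,0],"claw":255},
  {"rot":[0,0,0],"translation":[0,0,0],"claw":255},
])

```text
t: 9.9
position: [0.5073, -0.0252, 0.0349]
tcp_rot: [[-0.063, 0.998, -0.0], [0.998, 0.063, -0.0], [-0.0, -0.0, -1.0]]
force: [-0.1, -0.3, -3.3]
width: 0.0294
grip_force: 25.0
```

Call:
play_rows([
  {"rot":[0,0,0],"translation":[0,0,0.05],"claw":255},
  {"rot":[0,0,0],"translation":[0,0,0],"claw":255},
  {"rot":[0,0,0],"translation":[0,0,0],"claw":255},
])

```text
t: 10.2
position: [0.5074, -0.0253, 0.0346]
tcp_rot: [[-0.063, 0.998, 0.0], [0.998, 0.063, -0.0], [-0.0, 0.0, -1.0]]
force: [-0.4, 0.3, -0.8]
width: 0.0294
grip_force: 25.0
```

Call:
play_rows([
  {"rot":[0,0,0],"translation":[0,0,0],"claw":160},
  {"rot":[0,0,0],"translation":[0,0,0],"claw":140},
  {"rot":[0,0,0],"translation":[0,0,0],"claw":120},
  {"rot":[0,0,0],"translation":[0,0,0],"claw":100},
  {"rot":[0,0,0],"translation":[0,0,0],"claw":100},
  {"rot":[0,0,0],"translation":[0,0,-1.5],"claw":100},
  {"rot":[0,0,0],"translation":[0,0,-2.5],"claw":100},
  {"rot":[0,0,0],"translation":[0,0,-4],"claw":100},
  {"rot":[0,0,0],"translation":[0,0,-4],"claw":100},
  {"rot":[0,0,0],"translation":[0,0,-4],"claw":100},
  {"rot":[0,0,0],"translation":[-3,0,-3],"claw":100},
  {"rot":[0,0,0],"translation":[-4,0,0],"claw":100},
  {"rot":[0,0,0],"translation":[-4,0,0],"claw":100},
  {"rot":[0,0,0],"translation":[-4,0,0],"claw":100},
  {"rot":[0,0,0],"translation":[-4,0,0],"claw":100},
  {"rot":[0,0,0],"translation":[-2,0,0],"claw":100},
  {"rot":[0,0,0],"translation":[0,0,0],"claw":100},
  {"rot":[0,0,0],"translation":[0,0,0],"claw":100},
  {"rot":[0,0,0],"translation":[0,0,0],"claw":100},
  {"rot":[0,0,0],"translation":[0,0,0],"claw":100},
])

```text
t: 12.2
position: [0.5208, -0.2334, 0.2246]
tcp_rot: [[-0.065, 0.998, 0.0], [0.998, 0.065, 0.0], [0.0, 0.0, -1.0]]
force: [0.5, 0.2, 0.8]
width: 0.0559
grip_force: 0.0
```

```bash
cat > look.py <<'E'
from m import *
import sys
n=sys.argv[1]
s=sensors.get_obs(); print(s["t"],s["position"],np.round(s["tcp_rot"],4).tolist(),s["width"],s["force"])
M=eyes.camera_model("wrist"); p,d=eyes.capture("wrist")
np.save(n+".npy",d); np.save(n+"M.npy",M,allow_pickle=True); cv2.imwrite(n+"raw.png",p)
cv2.imwrite(f"pics/{n}.png",cv2.resize(p,None,fx=1.5,fy=1.5))
c0=p.astype(int); P,q=cloud("wrist",d,None,M); c=c0[q[:,1],q[:,0]]
def rep(n,k):
    if k.sum()<5: print(n,"none"); return
    cc,r=cv2.minEnclosingCircle((P[k][:,:2]*1000).astype(np.float32)); print(n,k.sum(),np.round(P[k].mean(0),4),"circ",np.round(cc,1),round(r,1))
near=(np.hypot(P[:,0]-.5163,P[:,1]+.149)<.1)
rep("handle top",near&(c[:,2]>120)&(c[:,1]<90)&(P[:,2]>.107)&(P[:,2]<.122))
red=near&(c[:,2]>110)&(c[:,1]<60)&(c[:,0]<60)&(P[:,2]<.05)&(P[:,2]>.034)&(np.hypot(P[:,0]-.5163,P[:,1]+.149)<.04); rep("red",red)
if red.any():
    a=np.degrees(np.arctan2(P[red][:,1]+.149,P[red][:,0]-.5163)); print("red ang",a.min(),np.median(a),a.max())
rep("spec top",(np.hypot(P[:,0]-.5076,P[:,1]+.024)<.03)&(c[:,2]>c[:,0]+50)&(P[:,2]>.063)&(P[:,2]<.076))
rep("anvil",(np.hypot(P[:,0]-.5058,P[:,1]-.002)<.04)&(c[:,0]>c[:,2]+40)&(P[:,2]>.047)&(P[:,2]<.058))
rep("hub",(np.hypot(P[:,0]-.5163,P[:,1]+.149)<.02)&(P[:,2]>.066)&(P[:,2]<.076)&(c.max(1)<90))
E
python3 look.py w4
```

```text
12.2 [ 0.52080174 -0.23340038  0.2245628 ] [[-0.0652, 0.9979, 0.0], [0.9979, 0.0652, 0.0002], [0.0002, 0.0, -1.0]] 0.05591152245515156 [0.48655127 0.17162388 0.8091072 ]
handle top 296 [ 0.4697 -0.1938  0.1151] circ [ 469.7 -194.1] 9.5
red 94 [ 0.5386 -0.1707  0.0415] circ [ 539.9 -171.8] 8.8
red ang -59.57352042069793 -43.96485895431621 -29.580854634633386
spec top none
anvil none
hub 127 [ 0.523  -0.1542  0.0714] circ [ 520.2 -152. ] 12.0
```

View pics/w4.png

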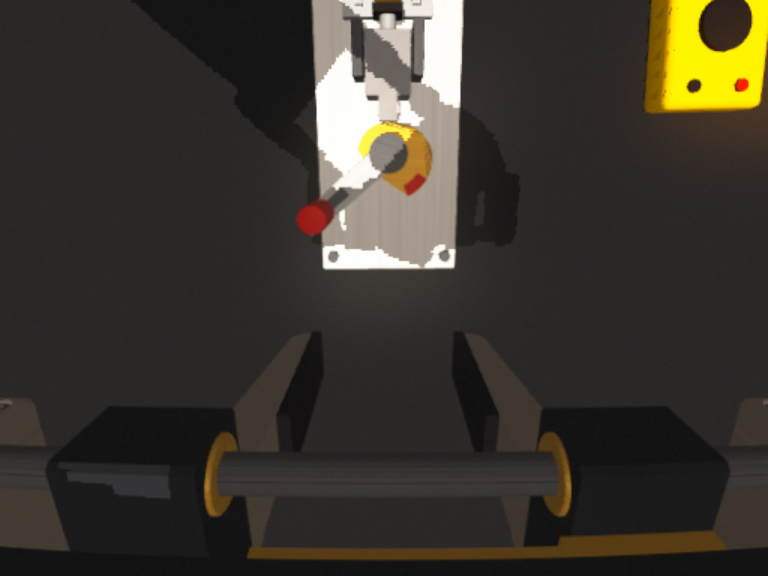

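The specimen is out of frame at the top. The handle top is at (314,218), the hub at (388,153) and the red dwell at (414,184). I'll check the specimen and the axis next.

Run:
```python
from m import *
M=np.load("w4M.npy",allow_pickle=True).item(); p=cv2.imread("w4raw.png"); d=np.load("w4.npy")
cv2.imwrite("pics/c4.png",np.hstack([cv2.resize(p[65:185,190:310],(480,480),interpolation=cv2.INTER_CUBIC)]))
print(world("wrist",[(388/1.5,153/1.5)],0.0,M), med("wrist",d,np.array([(388,153)])/1.5,M))
p,d=eyes.capture("scene"); cv2.imwrite("pics/s5.png",cv2.resize(p[90:230,130:310],None,fx=4,fy=4,interpolation=cv2.INTER_CUBIC))
P,q=cloud("scene",d); c=p.astype(int)[q[:,1],q[:,0]]
k=(np.hypot(P[:,0]-.5076,P[:,1]+.024)<.03)&(c[:,2]>c[:,0]+40)
t=k&(P[:,2]>.064); print(k.sum(),t.sum(),P[t].mean(0),cv2.minEnclosingCircle((P[t][:,:2]*1000).astype(np.float32)),P[k].max(0))
a=(np.hypot(P[:,0]-.5058,P[:,1]-.002)<.035)&(c[:,0]>c[:,2]+30)&(P[:,2]>.046); print("anvil",cv2.minAreaRect((P[a][:,:2]*1000).astype(np.float32)))
```

```text
[[ 0.51607717 -0.15330013  0.39394099]] [[ 0.51643982 -0.14908783  0.07124293]]
204 102 [ 0.51165931 -0.02293051  0.06986199] ((509.3194580078125, -23.8494930267334), 15.998404502868652) [ 0.52530677 -0.00790068  0.07357588]
anvil ((507.60980224609375, 2.594972610473633), (41.20545959472656, 17.31319808959961), 5.126973628997803)
```

View pics/s5.png

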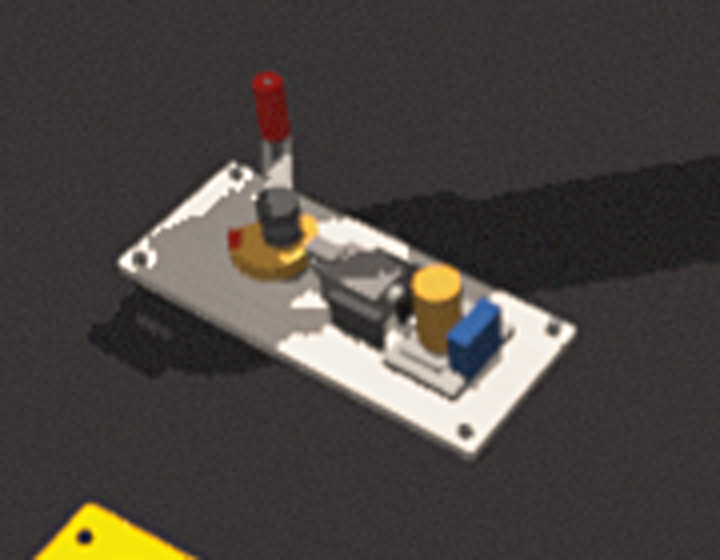

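View pics/c4.png

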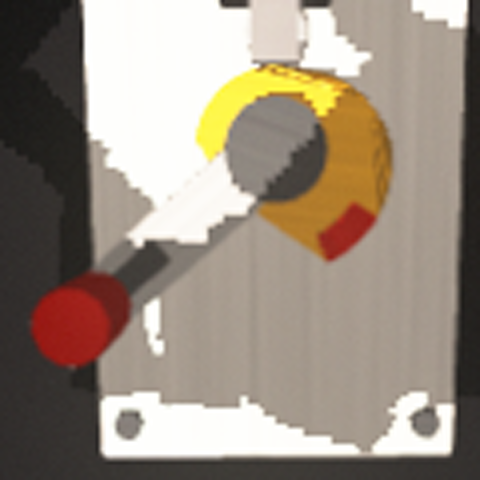

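The specimen stands upright in the nest at (437,305), with its top at about (0.509,-0.024). The cam crop shows the dwell spanning about -29° to -62° around the hub, so about 139° of anticlockwise turn should centre it. Next I'll grasp the handle.

Call:
play_rows([
  {"rot":[0,0,0],"translation":[1.42,-1.61,0],"claw":100},
  {"rot":[0,0,0],"translation":[1.42,-1.61,0],"claw":100},
  {"rot":[0,0,0],"translation":[1.42,-1.61,0],"claw":100},
  {"rot":[0,0,0],"translation":[0,0,2],"claw":100},
  {"rot":[0,0,0],"translation":[0,0,2],"claw":100},
  {"rot":[0,0,0],"translation":[0,0,2],"claw":100},
  {"rot":[0,0,0],"translation":[0,0,0],"claw":100},
  {"rot":[0,0,0],"translation":[0,0,0],"claw":100},
  {"rot":[0,0,0],"translation":[0,0,0],"claw":100},
  {"rot":[0,0,0],"translation":[0,0,0],"claw":100},
  {"rot":[0,0,0],"translation":[0,0,0],"claw":100},
])

```text
t: 13.4
position: [0.4702, -0.1957, 0.1654]
tcp_rot: [[-0.063, 0.998, 0.001], [0.998, 0.063, -0.001], [-0.001, 0.001, -1.0]]
force: [0.5, 0.3, -0.2]
width: 0.0557
grip_force: 0.0
```

Call:
play_rows([
  {"rot":[0,0,0],"translation":[0.17,-0.03,2],"claw":100},
  {"rot":[0,0,0],"translation":[0,0,2],"claw":100},
  {"rot":[0,0,0],"translation":[0,0,2],"claw":100},
  {"rot":[0,0,0],"translation":[0,0,1.5],"claw":100},
  {"rot":[0,0,0],"translation":[0,0,1],"claw":100},
  {"rot":[0,0,0],"translation":[0,0,0],"claw":130},
  {"rot":[0,0,0],"translation":[0,0,0],"claw":160},
  {"rot":[0,0,0],"translation":[0,0,0],"claw":180},
  {"rot":[0,0,0],"translation":[0,0,0],"claw":188},
], grip_force=8)

```text
t: 14.3
position: [0.47, -0.1941, 0.0804]
tcp_rot: [[-0.063, 0.998, 0.001], [0.998, 0.063, -0.001], [-0.001, 0.001, -1.0]]
force: [-0.2, 0.3, -0.1]
width: 0.0256
grip_force: 0.0
```

Call:
play_rows([
  {"rot":[0,0,0],"translation":[0,0,0],"claw":196},
  {"rot":[0,0,0],"translation":[0,0,0],"claw":204},
  {"rot":[0,0,0],"translation":[0,0,0],"claw":212},
  {"rot":[0,0,0],"translation":[0,0,0],"claw":255},
  {"rot":[0,0,0],"translation":[0,0,0],"claw":255},
  {"rot":[0,0,0],"translation":[0,0,0],"claw":255},
], grip_force=8)

```text
t: 14.9
position: [0.4694, -0.194, 0.0798]
tcp_rot: [[-0.063, 0.998, 0.0], [0.998, 0.063, -0.001], [-0.001, 0.0, -1.0]]
force: [-2.2, -1.1, 5.3]
width: 0.0201
grip_force: 8.0
```

```bash
cat > arc.py <<'E'
import sys; from h import *
cx,cy,step,n=[float(v) for v in sys.argv[1:5]]
s=sensors.get_obs(); R=np.array(s["tcp_rot"]); p=np.array(s["position"]); f=np.array(s["force"])
v=p[:2]-[cx,cy]; a=np.arctan2(v[1],v[0]); print("t",round(s["t"],2),"r",np.hypot(*v),"ang",np.degrees(a)%360,"Frad",f[:2]@[np.cos(a),np.sin(a)],"Ftan",f[:2]@[-np.sin(a),np.cos(a)],"Fz",f[2],"w",s["width"])
prev=p[:2]
for i in range(1,int(n)+1):
    b=a+np.radians(step*i); q=np.array([cx,cy])+.065*np.array([np.cos(b),np.sin(b)])
    t=R[:2,:2].T@(q-prev); prev=q; print(np.round(t*100,2).tolist(),round(np.degrees(b)%360,1))
E
python3 arc.py .5164 -.149 4 35
```

```text
t 14.9 r 0.06507172381831529 ang 223.753638072256 Frad 2.3573207504916156 Ftan -0.6799126650125363 Fz 5.258532200325641 w 0.020063177159621737
[-0.33, 0.31] 227.8
[-0.31, 0.33] 231.8
[-0.29, 0.35] 235.8
[-0.27, 0.37] 239.8
[-0.24, 0.39] 243.8
[-0.21, 0.4] 247.8
[-0.18, 0.41] 251.8
[-0.15, 0.43] 255.8
[-0.12, 0.44] 259.8
[-0.09, 0.44] 263.8
[-0.06, 0.45] 267.8
[-0.03, 0.45] 271.8
[0.0, 0.45] 275.8
[0.03, 0.45] 279.8
[0.06, 0.45] 283.8
[0.1, 0.44] 287.8
[0.13, 0.44] 291.8
[0.16, 0.43] 295.8
[0.19, 0.41] 299.8
[0.21, 0.4] 303.8
[0.24, 0.38] 307.8
[0.27, 0.37] 311.8
[0.29, 0.35] 315.8
[0.32, 0.33] 319.8
[0.34, 0.3] 323.8
[0.36, 0.28] 327.8
[0.38, 0.25] 331.8
[0.39, 0.23] 335.8
[0.41, 0.2] 339.8
[0.42, 0.17] 343.8
[0.43, 0.14] 347.8
[0.44, 0.11] 351.8
[0.45, 0.08] 355.8
[0.45, 0.05] 359.8
[0.45, 0.01] 3.8
```

Call:
play_rows([
  {"rot":[0,0,0],"translation":[0,0,0],"claw":255},
  {"rot":[0,0,0],"translation":[-0.33,0.31,0],"claw":255},
  {"rot":[0,0,0],"translation":[-0.31,0.33,0],"claw":255},
  {"rot":[0,0,0],"translation":[-0.29,0.35,0],"claw":255},
  {"rot":[0,0,0],"translation":[-0.27,0.37,0],"claw":255},
  {"rot":[0,0,0],"translation":[0,0,0],"claw":255},
], grip_force=20)

```text
t: 15.5
position: [0.483, -0.2047, 0.0796]
tcp_rot: [[-0.064, 0.998, -0.002], [0.998, 0.064, 0.001], [0.001, -0.002, -1.0]]
force: [-6.6, -0.7, 7.7]
width: 0.0197
grip_force: 20.0
```

```bash
python3 arc.py .5164 -.149 4 1; python3 -c "
from h import *
print(sensors.get_obs()['force'],sensors.get_obs()['ft_torque'])"
```

```text
t 15.5 r 0.0649771062247308 ang 239.04855561598788 Frad 3.988319104794089 Ftan -5.348605975437166 Fz 7.737444233526069 w 0.019738992797557097
[-0.25, 0.38] 243.0
[-6.63822131 -0.66954683  7.73744423] [-0.04785163  1.13164335 -0.02929003]
```

Call:
play_rows([
  {"rot":[0,0,0],"translation":[-0.26,0.38,0],"claw":255},
  {"rot":[0,0,0],"translation":[-0.23,0.39,0],"claw":255},
  {"rot":[0,0,0],"translation":[-0.18,0.41,0],"claw":255},
  {"rot":[0,0,0],"translation":[-0.15,0.43,0],"claw":255},
  {"rot":[0,0,0],"translation":[-0.12,0.44,0],"claw":255},
  {"rot":[0,0,0],"translation":[-0.09,0.44,0],"claw":255},
  {"rot":[0,0,0],"translation":[0,0,0],"claw":255},
])

```text
t: 16.2
position: [0.5081, -0.2133, 0.0796]
tcp_rot: [[-0.064, 0.998, -0.003], [0.998, 0.064, 0.001], [0.001, -0.003, -1.0]]
force: [-6.3, 1.2, 8.5]
width: 0.0193
grip_force: 20.0
```

```bash
python3 arc.py .5164 -.149 4 1
```

```text
t 16.2 r 0.06481505049571669 ang 262.6840850645603 Frad -0.4026895258214865 Ftan -6.3747098230962775 Fz 8.453374489429432 w 0.01931110238267055
[-0.09, 0.44] 266.7
```

Call:
play_rows([
  {"rot":[0,0,0],"translation":[-0.06,0.45,0],"claw":255},
  {"rot":[0,0,0],"translation":[-0.03,0.45,0],"claw":255},
  {"rot":[0,0,0],"translation":[0.0,0.45,0],"claw":255},
  {"rot":[0,0,0],"translation":[0.03,0.45,0],"claw":255},
  {"rot":[0,0,0],"translation":[0.06,0.45,0],"claw":255},
  {"rot":[0,0,0],"translation":[0.1,0.44,0],"claw":255},
  {"rot":[0,0,0],"translation":[0.13,0.44,0],"claw":255},
  {"rot":[0,0,0],"translation":[0,0,0],"claw":255},
])

```text
t: 17.0
position: [0.5389, -0.2096, 0.0795]
tcp_rot: [[-0.064, 0.998, -0.004], [0.998, 0.064, -0.0], [-0.0, -0.004, -1.0]]
force: [-8.3, -3.5, 7.4]
width: 0.0195
grip_force: 20.0
```

```bash
python3 arc.py .5164 -.149 4 1
```

```text
t 17.0 r 0.06465171036569675 ang 290.3406701612317 Frad 0.41117841894967083 Ftan -8.989713643271259 Fz 7.443313533898587 w 0.01947431111449992
[0.11, 0.44] 294.3
```

Call:
play_rows([
  {"rot":[0,0,0],"translation":[0.16,0.43,0],"claw":255},
  {"rot":[0,0,0],"translation":[0.19,0.41,0],"claw":255},
  {"rot":[0,0,0],"translation":[0.21,0.4,0],"claw":255},
  {"rot":[0,0,0],"translation":[0.24,0.38,0],"claw":255},
  {"rot":[0,0,0],"translation":[0.27,0.37,0],"claw":255},
  {"rot":[0,0,0],"translation":[0.29,0.35,0],"claw":255},
  {"rot":[0,0,0],"translation":[0.32,0.33,0],"claw":255},
  {"rot":[0,0,0],"translation":[0,0,0],"claw":255},
])

```text
t: 17.8
position: [0.5655, -0.191, 0.0797]
tcp_rot: [[-0.064, 0.998, -0.001], [0.998, 0.064, -0.001], [-0.0, -0.001, -1.0]]
force: [-4.0, -2.1, 5.7]
width: 0.0195
grip_force: 20.0
```

```bash
python3 arc.py .5164 -.149 4 1
```

```text
t 17.8 r 0.06456415419117106 ang 319.45978959942556 Frad -1.669092547658231 Ftan -4.195921492833659 Fz 5.668934470665568 w 0.019541019937330584
[0.31, 0.34] 323.5
```

Call:
play_rows([
  {"rot":[0,0,0],"translation":[0.34,0.3,0],"claw":255},
  {"rot":[0,0,0],"translation":[0.36,0.28,0],"claw":255},
  {"rot":[0,0,0],"translation":[0.38,0.25,0],"claw":255},
  {"rot":[0,0,0],"translation":[0.39,0.23,0],"claw":255},
  {"rot":[0,0,0],"translation":[0.41,0.2,0],"claw":255},
  {"rot":[0,0,0],"translation":[0.42,0.17,0],"claw":255},
  {"rot":[0,0,0],"translation":[0,0,0],"claw":255},
])

```text
t: 18.5
position: [0.5784, -0.1672, 0.0797]
tcp_rot: [[-0.064, 0.998, -0.001], [0.998, 0.064, -0.001], [-0.001, -0.001, -1.0]]
force: [-3.6, -1.8, 5.4]
width: 0.0194
grip_force: 20.0
```

```bash
python3 arc.py .5164 -.149 4 1
```

```text
t 18.5 r 0.0646254009976758 ang 343.6210397965508 Frad -2.923870658623583 Ftan -2.717562970739775 Fz 5.375411976941879 w 0.01944283056598777
[0.42, 0.18] 347.6
```

Call:
play_rows([
  {"rot":[0,0,0],"translation":[0.43,0.15,0],"claw":255},
  {"rot":[0,0,0],"translation":[0.44,0.12,0],"claw":255},
  {"rot":[0,0,0],"translation":[0,0,0],"claw":255},
  {"rot":[0,0,0],"translation":[0,0,0],"claw":255},
])

```text
t: 18.9
position: [0.5805, -0.1579, 0.0797]
tcp_rot: [[-0.064, 0.998, -0.001], [0.998, 0.064, 0.0], [0.0, -0.001, -1.0]]
force: [-3.1, 0.2, 6.4]
width: 0.0191
grip_force: 20.0
```

```bash
python3 arc.py .5164 -.149 4 1
```

```text
t 18.9 r 0.0647037974729072 ang 352.08192086809134 Frad -3.115078597766558 Ftan -0.19764645321929777 Fz 6.390264865033028 w 0.019062906774998657
[0.44, 0.1] 356.1
```

Call:
play_rows([
  {"rot":[0,0,0],"translation":[0.45,0.09,0],"claw":255},
  {"rot":[0,0,0],"translation":[0.45,0.06,0],"claw":255},
  {"rot":[0,0,0],"translation":[0,0,0],"claw":255},
  {"rot":[0,0,0],"translation":[0,0,0],"claw":255},
])

```text
t: 19.3
position: [0.5812, -0.1487, 0.0797]
tcp_rot: [[-0.064, 0.998, -0.001], [0.998, 0.064, 0.0], [0.001, -0.001, -1.0]]
force: [-4.9, 0.2, 6.7]
width: 0.0193
grip_force: 20.0
```

```bash
python3 arc.py .5164 -.149 4 1; python3 look.py w6
python3 - <<'E'
from h import *
a=cv2.imread("w6raw.png"); s,d=eyes.capture("scene")
b=cv2.resize(s[90:230,130:310],(617,480),interpolation=cv2.INTER_CUBIC)
cv2.imwrite("pics/c6.png",cv2.resize(np.hstack([cv2.resize(a,(640,480)),b]),(800,305),interpolation=cv2.INTER_AREA))
E
```

```text
t 19.3 r 0.06481078989724279 ang 0.28149952455249666 Frad -4.88497457503967 Ftan 0.18350489395080247 Fz 6.705889759062748 w 0.019321078357694643
[0.45, 0.03] 4.3
19.3 [ 0.58121001 -0.14868158  0.07969941] [[-0.0636, 0.998, -0.0014], [0.998, 0.0636, 0.0005], [0.0006, -0.0014, -1.0]] 0.019321078357694643 [-4.88581719  0.15950244  6.70588976]
handle top 695 [ 0.5813 -0.1484  0.1152] circ [ 581.  -148.9] 9.4
red 248 [ 0.5155 -0.1181  0.0417] circ [ 515.3 -116.5] 9.5
red ang 75.89076868454445 91.320486556636 107.84696704008992
spec top 1866 [ 0.5091 -0.0239  0.0688] circ [507.8 -20.9] 15.0
anvil none
hub 1244 [ 0.5163 -0.1476  0.0711] circ [ 519.  -147.5] 16.6
```

View pics/c6.png

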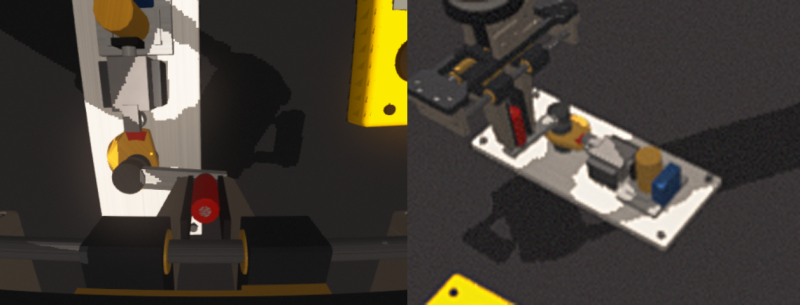

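The dwell spans 76° to 108° and faces the roller at about 94°. The jaw has pushed the specimen to the anvil, at about (0.508,-0.021), and it stands upright. I'm releasing the crank and lifting away.

Call:
play_rows([
  {"rot":[0,0,0],"translation":[0,0,0],"claw":255},
  {"rot":[0,0,0],"translation":[0,0,0],"claw":195},
  {"rot":[0,0,0],"translation":[0,0,0],"claw":180},
  {"rot":[0,0,0],"translation":[0,0,0],"claw":150},
  {"rot":[0,0,0],"translation":[0,0,0],"claw":130},
  {"rot":[0,0,0],"translation":[0,0,0],"claw":130},
  {"rot":[0,0,0],"translation":[0,0,-1],"claw":130},
  {"rot":[0,0,0],"translation":[0,0,-2],"claw":130},
  {"rot":[0,0,0],"translation":[0,0,-3],"claw":130},
  {"rot":[0,0,0],"translation":[0,0,-3],"claw":130},
  {"rot":[0,0,0],"translation":[0,0,-3],"claw":130},
  {"rot":[0,0,0],"translation":[0,0,-2],"claw":130},
  {"rot":[0,0,0],"translation":[0,0,0],"claw":130},
  {"rot":[0,0,0],"translation":[0,0,0],"claw":130},
  {"rot":[0,0,0],"translation":[0,0,0],"claw":130},
], grip_force=5)

```text
t: 20.9
position: [0.5808, -0.1486, 0.2177]
tcp_rot: [[-0.063, 0.998, -0.003], [0.998, 0.063, 0.001], [0.001, -0.003, -1.0]]
force: [-0.9, 0.2, 0.3]
width: 0.0445
grip_force: 0.0
```

```bash
python3 look.py w7
```

```text
20.9 [ 0.58081986 -0.14858012  0.21768664] [[-0.0633, 0.998, -0.0026], [0.998, 0.0633, 0.0013], [0.0014, -0.0026, -1.0]] 0.04446827720280302 [-0.8874929   0.15075511  0.25209484]
handle top 255 [ 0.5814 -0.1486  0.1151] circ [ 581.3 -148.8] 9.2
red 89 [ 0.5152 -0.118   0.0416] circ [ 515.2 -117.4] 8.7
red ang 77.05752270931589 91.87835031541424 107.26124932110915
spec top 701 [ 0.5082 -0.0209  0.0691] circ [507.8 -20.8] 14.9
anvil 509 [0.5061 0.0025 0.0512] circ [505.7   1.8] 20.1
hub 372 [ 0.517  -0.1461  0.0711] circ [ 516.9 -147.5] 13.1
```

The crank stayed where I let go of it, the dwell is still under the roller, and the specimen is clamped. Handing in the job.

```bash
python3 -c "
from cell import ticket
print(ticket.close_job())"
```

```text
the job is handed in; nothing more can be done
None
```

The brass specimen stands upright, clamped in the nest; the crank stayed put when released with the roller mid-dwell, nothing else was touched, and the job was handed in at about 21 s (no verdict was returned).

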